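# Switch on the guarded bench supply

## Robot

A 6-joint arm with a two-finger parallel gripper is mounted at the origin on the work surface. World frame = base frame: x ahead of the robot, y to its left, z up, the work surface at z = 0. Lengths are in m, angles in rad, forces in N, time in s.
With the tool pointing down it reaches from about 0.25 to 0.725 m from the base axis. Payload 4 kg.
Tool frame: the origin (TCP) lies midway between the tips of the shut fingers; the grasp point (between the pads) lies 19 mm behind it; z points along the fingers, y is the line along which they close (so a half turn about z gives the same grasp; the last joint's range is limited). The gripper opens to 85 mm and grips with 20 to 120 N. Pads are 22 mm wide; open, the fingers measure 114 mm over their backs; the gripper's body (76 mm by 85 mm) begins 54 mm behind the grasp point. The pads swing forward as they close: fully open they stand 13 mm farther back than shut.
Start: joints at [1.21, 0.241, 0.005, 1.335, 0, 1.571], TCP at [0.177, 0.468, 0.203] pointing down, gripper open.
Joint ranges: [-2.72, 2.72], [-1.05, 1.87], [-1.09, 1.28], [-1.99, 2.15], [-1.42, 1.44], [-3.14, 3.14]. Speed limits (rad/s): [2.79, 2.79, 3.14, 3.14, 3.14, 3.14].

## Interface

Orientations are given as a unit quaternion [x, y, z, w].
In Python, from workcell import bot gives the robot as it stands. The module is installed in compiled form; this text tells all that it offers.
- The arm moves only by the tool jog_arm, never from a script. Its argument "deltas" is a list of rows, each an object with "fingers": the opening, from 0 (shut) to 1 (fully open); "delta_pos": the shift along the tool's x, y, z normalised to -1 to 1, where 1 is 300 mm, a list of three; "yaw": the turn about the tool's z normalised to -1 to 1, where 1 is pi/4 rad. A call has 1 to 12 rows; each row is the pose to reach, as a shift and turn from the pose commanded when the call began, along the tool's axes at that moment; what a row does not reach only later rows make up. A row lasts 1/10 s, in which the tool goes at most 50 mm and 8.59 degrees, less where a joint would pass 70% of its speed; a pose out of reach is approached as far as the arm can. A call with a number of a shift or a turn outside -1 to 1 is refused whole. A call with a gripper value outside its range is refused whole. The fingers move at their own pace and stop on an object; the grip force is fixed at half the most. Time passes only in rows, so rows that repeat a pose let the fingers close. It gives the time, the measured TCP pose, the force, the opening and the grip force at its end, in the units of the state.
- bot.get_obs(): the state, without advancing time (a new reading comes with each control period).
- bot.camera(name): name is "scene" or "top" or "wrist"; returns a dict with "image" (480x640x3 uint8, red, green, blue), "range_z" (480x640 float32, m along the optical axis (not along the pixel's ray), 0 where there is no reading), "fx", "fy", "cx", "cy" (pixels), "distortion" ([k1, k2, p1, p2, k3] as OpenCV has them; the pictures are not rectified), "rvec" (rotation vector, rad) and "tvec" (3), from world to camera coordinates, as OpenCV has them. Camera axes: x right, y down, z forward; pixel columns grow to the right and rows downward; lengths in m; the calibration is good to about 2 mm. A picture is of the moment at which its call begins.
- bot.job_done(): hands the job in; it is judged then, once.
The state is a dict: "clock": time; "joint_pos": joint angles; "joint_vel": joint speeds; "tau": joint torques, N m; "eef_pos": TCP position; "tool_rot": TCP orientation; "ft_force": force on the tool from outside, world axes, zero at the start; "ft_torque": the same for the moment, N m; "grip_width": finger opening in m; "grasp_force": force on a finger pad.
Only numpy, scipy, OpenCV 4.12 (cv2) and the standard library are available. Lean on these libraries where they do the work, as an engineer would, in place of code of your own. Each camera call takes 0.05 s, during which the arm holds its last target. There are 200 camera calls.

## Task

Switch on the power box on the classroom bench: lift the hinged guard well up with a finger, flip the toggle beneath it fully over towards the guard's hinge, then take the finger out and let the guard drop shut over it. Leave the unguarded switch beside it as it is, and do not push, lift or carry the robot car, the parts tray, the screwdriver or the battery pack.

Things in the scene. Friction and masses are not known exactly. Their poses are not given: they have to be found in the camera images.
- power_box: Grey flat power box, fixed to the bench, 170 (x) x 300 (y) x 50 mm high; origin at the centre of its underside; its -x face (round sockets) looks to the robot, turned up to 0.3 rad. Its flat top, 50 mm above the bench, carries two switches 85 mm left and right of its middle (which is on which side changes).
- switch_unit: The guarded switch, fixed on the box's top: aluminium plate 90 (x, -42 to +48) x 84 (y) x 4 mm with guard and toggle. Origin at the plate's underside, on the box's top (50 mm above the bench); x points from the lip to the hinge (about the robot's left), y along the hinge (towards the robot), z up. All offsets in mm in the entries below are in this frame.
- guard_hinge (a point): Middle of the guard's hinge line, which runs along y at x = +30, z = 22 mm of switch_unit, between two posts at y = -37 and +37 mm that reach z = 26; a low back wall of the guard stands on it.
- guard_lip (a point): Middle of the lip's free edge (moves with the guard). Guard: black hood, 3 mm plate 66 mm wide; shut, it is level at z = 38 from above the hinge to x = -8, with 18 mm deep side skirts; then a full-width lip flares up at 0.5 rad to x = -13, z = 41 (this point, 47 mm from the hinge). Under the lip the front is open, 60 mm wide and 32 mm high, for a slanting fingertip.
- guard (a joint): Angle of the guard (rad): 0 shut, grows as the lip swings up and back over the hinge, stop at 1.9. A weak spring (0.012 N m shut to 0.05 N m wide open, about 0.3 to 1 N at the lip) shuts it from any angle when let go; it does not stay up by itself.
- toggle_tip (a point): Tip of the steel bat toggle under the guard (8 mm thick, 16 wide, 24 from pivot to tip; pivot at x = +12, z = 10 in a 26 mm square block 10 mm high), hidden while the guard is shut. Off: leans 0.45 rad away from the hinge (tip about x = +2, z = 32). On: 0.45 rad to the hinge (tip about x = +22, z = 32).
- toggle (a joint): Angle of the toggle (rad): 0 off (leaning away from the hinge; starts at 0 to 0.12), 0.9 fully on at its stop (leaning to the hinge). Friction of about 0.02 N m (1 to 2 N at the bat) keeps it where it is left.
- plain_lever_tip (a point): Tip of the other, unguarded steel toggle, of the same shape and height as the guarded one, on a smaller 60 x 50 mm plate on the same box, 170 mm from the guarded one. To be left as it is.
- kit_car: Loose small two-wheeled robot car, about 125 x 95 x 60 mm, on the bench beside the box; origin under its centre. Leave alone.
- parts_tray: Loose white divided plastic tray, 100 x 80 x 35 mm, on the bench beside the box; origin under its centre. Leave alone.
- screwdriver: Loose screwdriver with a green handle lying on the bench behind the box. Leave alone.
- battery_pack: Loose black battery pack, 60 x 32 x 30 mm, on the bench behind the box; origin under its centre. Leave alone.

How it is judged:
On the way, in this order (a step that is already met when the one before it is completed fails the run):
1. the guard is lifted well open (over 0.4 rad) while the toggle is still off (value of joint guard above 0.4 rad and value of joint toggle below 0.3 rad), for 0.1 s.
2. the toggle is flipped fully over (past 0.75 of 0.9 rad) with the guard still up (over 0.15 rad) (value of joint toggle above 0.75 rad and value of joint guard above 0.15 rad), for 0.1 s.
At the end, for the whole second after the job is handed in: The toggle is on (past 0.75 of 0.9 rad), the guard has dropped shut over it (under 0.06 rad), the plain lever's tip is within 8 mm and each loose thing within 20 mm of where it started (value of joint toggle above 0.75 rad and value of joint guard below 0.06 rad and distance of plain_lever_tip from where it was at the start of the episode below 0.008 m and distance of each of kit_car, parts_tray, screwdriver, battery_pack from where it was at the start of the episode below 0.02 m); the robot touches nothing.
It fails at once if the unguarded switch is moved (tip by over 8 mm) (distance of plain_lever_tip from where it was at the start of the episode above 0.008 m).
It fails at once if the car, tray, screwdriver or battery pack is pushed, lifted or carried (over 20 mm) (distance of any of kit_car, parts_tray, screwdriver, battery_pack from where it was at the start of the episode above 0.02 m).
It also fails if it takes over 38 s, if anything falls off the work surface, if the arm or the gripper's body presses on something with over 40 N, if the wrist force passes 120 N, or if a joint passes its speed limit or range.

## Working session

There is one attempt and no reset: what is moved stays moved. The work goes in short steps, Python scripts to look and compute and a tool call to move; the robot and the scene stay as the last step left them, time stands still between calls to the robot, and variables do not carry over. Pictures are saved under pics/ and viewed, at most 10 in all, crops included, and the job is handed in when it is done.

Besides the shell and the picture viewer there is one more tool, called after "Request:" in YAML: its name, and indented under it one key for each argument. jog_arm: Moves the arm, as the interface text tells. Scaled input: -1 to 1 covers 300 mm each way for a shift and pi/4 rad each way for a turn. Its arguments: {"type":"object","properties":{"deltas":{"type":"array","items":{"type":"object","properties":{"fingers":{"type":"number"},"delta_pos":{"type":"array","items":{"type":"number"}},"yaw":{"type":"number"}}}}},"required":["deltas"]}

```bash
mkdir -p pics; cat > h.py <<'E'
from workcell import bot
import numpy as np, cv2
def shot(name, fn=None):
    c=bot.camera(name)
    if fn: cv2.imwrite('pics/'+fn, c['image'][:,:,::-1])
    return c
def cloud(c):
    K=np.array([[c['fx'],0,c['cx']],[0,c['fy'],c['cy']],[0,0,1]])
    v,u=np.mgrid[0:480,0:640]
    p=cv2.undistortPoints(np.stack([u.ravel(),v.ravel()],1).astype(np.float64)[:,None],K,np.array(c['distortion']))[:,0]
    z=c['range_z'].ravel().astype(float)
    P=np.c_[p*z[:,None],z]
    R=cv2.Rodrigues(np.array(c['rvec'],float))[0]
    W=(P-np.array(c['tvec']).ravel())@R
    W[z==0]=np.nan
    return W.reshape(480,640,3)
E
python3 - <<'E'
from h import *
for n in ('top','scene'):
    c=shot(n,n+'1.png'); np.save(n+'.npy',cloud(c)); print(n,np.array(c['tvec']).ravel(), c['fx'])
o=bot.get_obs(); print(o['clock'],o['eef_pos'],o['tool_rot'],o['grip_width'])
E
```

```text
top [0.02425389 0.67448136 0.80296846] 434.80982640476986
scene [ 0.41338766 -0.37207205  1.36532606] 589.1057855685773
0.1 [0.1763161  0.46724063 0.2020053 ] [ 1.79443344e-01  9.83767873e-01 -9.11074832e-04 -1.70446678e-04] 0.0855734406976148
```

View pics/top1.png

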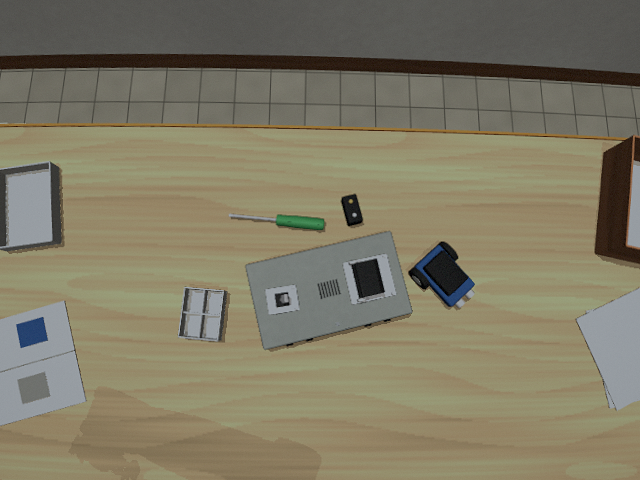

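View pics/scene1.png

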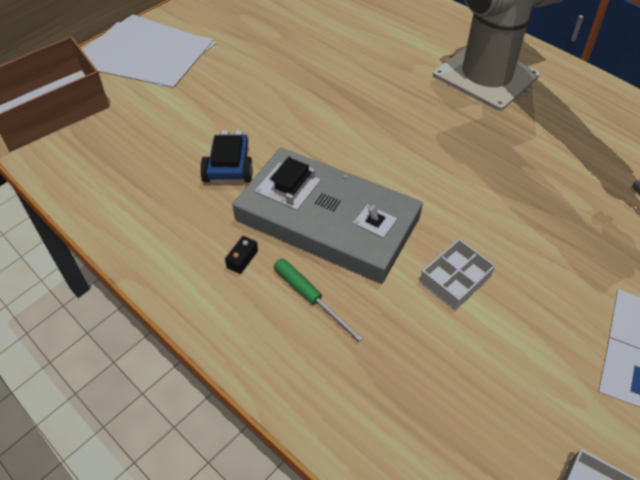

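The top view shows the guarded switch at about (368,279) and the plain one at (283,299). The lip faces right, towards the car at (443,275). The tray, screwdriver and battery pack are clear of the lip side.

```bash
python3 - <<'E'
from h import *
W=np.load('top.npy'); im=cv2.imread('pics/top1.png')
z=W[...,2]
box=((z>.043)&(z<.057)).astype(np.uint8); box[:, :235]=0; box[:,420:]=0; box[:225]=0;box[355:]=0
ys,xs=np.nonzero(box); P=W[ys,xs]; print('n',len(P),'ztop',np.median(P[:,2]))
r=cv2.minAreaRect((P[:,:2]*1000).astype(np.float32)); print('box rect',r)
# hood dark
def rect(m,tag):
    m=m.astype(np.uint8); n,l,s,c=cv2.connectedComponentsWithStats(m)
    for i in range(1,n):
        if s[i,4]>80:
            Q=W[l==i]; print(tag,s[i],'med',np.nanmedian(Q,0).round(4),cv2.minAreaRect((Q[:,:2]*1000).astype(np.float32)))
roi=np.zeros(z.shape,bool); roi[250:310,340:398]=1
rect(roi&(im.max(2)<70)&(z>.075),'hood')
rect(roi&(im.min(2)>150),'plate')
roi[:]=0; roi[280:320,262:302]=1
rect(roi&(im.min(2)>150),'plain')
E
```

```text
n 11971 ztop 0.049745273654639
box rect ((598.0993041992188, 3.5049896240234375), (171.35092163085938, 338.2219543457031), 14.433505058288574)
hood [352 259  33  39 859] med [ 0.6103 -0.05    0.0891] ((611.206298828125, -49.69010925292969), (65.21985626220703, 47.15540313720703), 13.428924560546875)
plate [357 255  39  42 391] med [ 0.6218 -0.0905  0.0536] ((616.0866088867188, -71.46774291992188), (82.12757873535156, 57.90775680541992), 13.568679809570312)
plate [344 263  14  41 255] med [ 0.6035 -0.0215  0.0535] ((604.4000854492188, -21.104448318481445), (80.40155792236328, 12.899526596069336), 12.762852668762207)
plain [266 285  33  29 478] med [0.5687 0.1145 0.0536] ((570.8496704101562, 112.20547485351562), (21.480693817138672, 10.561424255371094), 131.8023681640625)
```

Request:
jog_arm:
  deltas:
    - {"delta_pos":[-0.3,-0.2,0],"yaw":0,"fingers":0}
    - {"delta_pos":[-0.6,-0.4,0],"yaw":0,"fingers":0}
    - {"delta_pos":[-1,-0.63,0],"yaw":0,"fingers":0}
    - {"delta_pos":[-1,-0.63,0],"yaw":0,"fingers":0}
    - {"delta_pos":[-1,-0.63,0],"yaw":0,"fingers":0}
    - {"delta_pos":[-1,-0.63,0],"yaw":0,"fingers":0}
    - {"delta_pos":[-1,-0.63,0],"yaw":0,"fingers":0}
    - {"delta_pos":[-1,-0.63,0],"yaw":0,"fingers":0}
    - {"delta_pos":[-1,-0.63,0],"yaw":0,"fingers":0}
    - {"delta_pos":[-1,-0.63,0],"yaw":0,"fingers":0}

```text
clock: 1.1
eef_pos: [0.3898, 0.1855, 0.2025]
tool_rot: [0.179, 0.984, -0.0, -0.001]
ft_force: [-0.3, 0.4, -0.7]
grip_width: 0.0001
grasp_force: 0.0
```

Request:
jog_arm:
  deltas:
    - {"delta_pos":[-1,-0.63,0],"yaw":0,"fingers":0}
    - {"delta_pos":[-1,-0.63,0],"yaw":0,"fingers":0}
    - {"delta_pos":[-1,-0.63,0],"yaw":0,"fingers":0}
    - {"delta_pos":[-1,-0.63,0],"yaw":0,"fingers":0}
    - {"delta_pos":[-1,-0.63,0],"yaw":0,"fingers":0}
    - {"delta_pos":[-1,-0.63,0],"yaw":0,"fingers":0}
    - {"delta_pos":[-1,-0.63,0],"yaw":0,"fingers":0}
    - {"delta_pos":[-1,-0.63,0],"yaw":0,"fingers":0}
    - {"delta_pos":[-1,-0.63,0],"yaw":0,"fingers":0}
    - {"delta_pos":[-1,-0.63,0],"yaw":0,"fingers":0}

```text
clock: 2.1
eef_pos: [0.6038, -0.0952, 0.2026]
tool_rot: [0.178, 0.984, 0.0, -0.001]
ft_force: [-0.3, 0.3, -0.3]
grip_width: -0.0002
grasp_force: 0.0
```

```bash
python3 - <<'E'
from h import *
o=bot.get_obs(); print(o['clock'],o['eef_pos'],o['tool_rot'],o['grip_width'],o['joint_pos'],o['ft_force'])
E
```

```text
2.1 [ 0.60382825 -0.09519828  0.20256731] [ 1.77993215e-01  9.84031418e-01  2.69847751e-04 -7.14403238e-04] -0.0002285321107693604 [-1.56681099e-01  4.69038591e-01  3.34020676e-01  1.43719485e+00
  5.71372309e-04  2.01212050e-01] [-0.26958154  0.27137671 -0.26115558]
```

Request:
jog_arm:
  deltas:
    - {"delta_pos":[-0.08,-0.02,0],"yaw":-0.19,"fingers":0}
    - {"delta_pos":[-0.08,-0.02,0],"yaw":-0.38,"fingers":0}
    - {"delta_pos":[-0.08,-0.02,0.1],"yaw":-0.57,"fingers":0}
    - {"delta_pos":[-0.08,-0.02,0.2],"yaw":-0.76,"fingers":0}
    - {"delta_pos":[-0.08,-0.02,0.23],"yaw":-0.76,"fingers":0}
    - {"delta_pos":[-0.08,-0.02,0.23],"yaw":-0.76,"fingers":0}
    - {"delta_pos":[-0.08,-0.02,0.23],"yaw":-0.76,"fingers":0}

```text
clock: 2.8
eef_pos: [0.6253, -0.1108, 0.1355]
tool_rot: [-0.117, 0.993, -0.0, 0.001]
ft_force: [0.8, -0.4, 0.6]
grip_width: -0.0
grasp_force: 0.0
```

```bash
python3 - <<'E'
from h import *
o=bot.get_obs(); print(o['eef_pos'],o['joint_pos'][5])
from scipy.spatial.transform import Rotation as R
M=R.from_quat(o['tool_rot']).as_matrix(); print(M.round(3))
print('y heading',np.degrees(np.arctan2(M[1,1],M[0,1])))
a=np.radians(13.4); ux=np.array([-np.sin(a),np.cos(a)]); uy=np.array([-np.cos(a),-np.sin(a)])
d=o['eef_pos'][:2]-np.array([.6137,-.0605]); print('unit',d@ux,d@uy,o['eef_pos'][2]-.05)
c=shot('wrist','w1.png'); W=cloud(c); np.save('w.npy',W)
# fingers: unit-frame x range of points near TCP height
q=W-np.array([.6137,-.0605,.05]); X=q[...,:2]@ux; Y=q[...,:2]@uy; Z=q[...,2]
zt=o['eef_pos'][2]-.05
for lo in (-.003,.005,.015,.03,.05):
    m=(abs(Z-zt-lo)<.004)&(abs(X-d@ux)<.06)&(abs(Y-d@uy)<.06)
    if m.any(): print('finger',lo,m.sum(),X[m].min(),X[m].max(),Y[m].min(),Y[m].max())
# hood
m=(Z>.034)&(Z<.045)&(abs(X-.01)<.05)&(abs(Y)<.05)
if m.any(): print('hood',np.percentile(X[m],[1,99]),np.percentile(Y[m],[1,99]),np.median(Z[m]))
shot('scene','s2.png')
E
```

```text
[ 0.62533992 -0.11077779  0.13553995] -0.41087972828252606
[[-0.972 -0.233  0.002]
 [-0.233  0.972 -0.   ]
 [-0.002 -0.001 -1.   ]]
y heading 103.49329836164196
unit -0.051606547541047126 0.0003287341767626776 0.0855399474750586
finger 0.03 64 -0.05756744463279731 -0.0450664447070051 0.010399677659659788 0.011555390042859114
finger 0.05 851 -0.06488098183036745 -0.037563114239972294 0.006105013072245605 0.011943373178254625
hood [-0.01302531  0.02912841] [-0.0335323   0.03148376] 0.03919435532094059
```

View pics/w1.png

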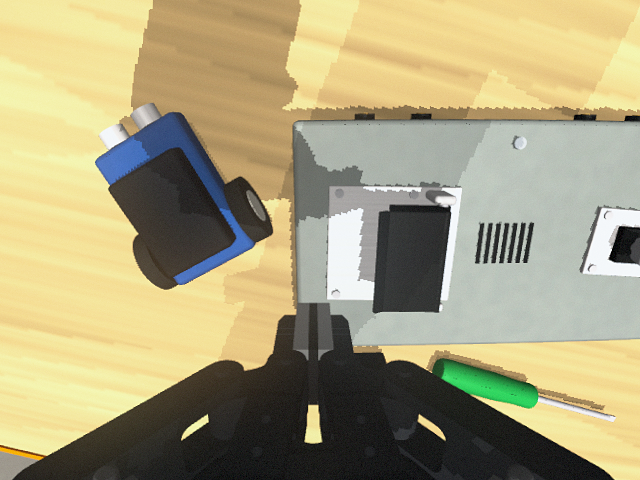

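View pics/s2.png

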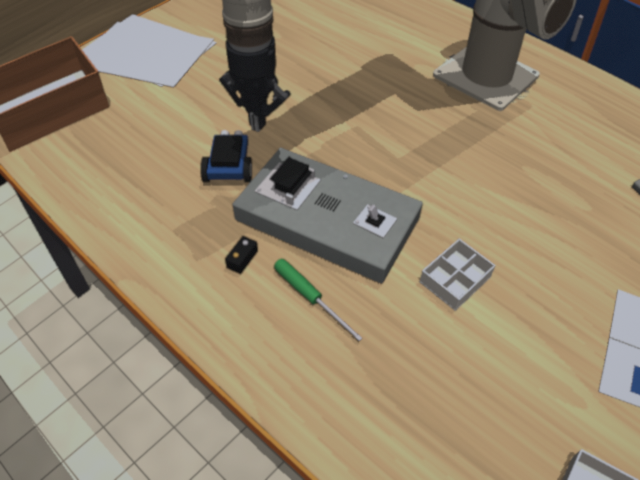

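The wrist view shows the closed fingertips at about (313,310), just off the lip side. The hood is at (410,258) and the car at (190,210), clear of both. The tool axes match the unit's axes, so I lower the finger beside the lip.

Request:
jog_arm:
  deltas:
    - {"delta_pos":[0,0,0.1],"yaw":0,"fingers":0}
    - {"delta_pos":[0,0,0.18],"yaw":0,"fingers":0}
    - {"delta_pos":[0,0,0.23],"yaw":0,"fingers":0}
    - {"delta_pos":[0,0,0.23],"yaw":0,"fingers":0}
    - {"delta_pos":[0,0.04,0.23],"yaw":0,"fingers":0}
    - {"delta_pos":[0,0.08,0.23],"yaw":0,"fingers":0}
    - {"delta_pos":[0,0.08,0.23],"yaw":0,"fingers":0}
    - {"delta_pos":[0,0.08,0.23],"yaw":0,"fingers":0}
    - {"delta_pos":[0,0.08,0.23],"yaw":0,"fingers":0}

```text
clock: 3.8
eef_pos: [0.6196, -0.0883, 0.0655]
tool_rot: [-0.118, 0.993, -0.0, 0.001]
ft_force: [-0.3, 0.1, 0.3]
grip_width: -0.0003
grasp_force: 0.0
```

```bash
cat >> h.py <<'E'
def unit():
    o=bot.get_obs(); a=np.radians(13.4); ux=np.array([-np.sin(a),np.cos(a)]); uy=np.array([-np.cos(a),-np.sin(a)])
    d=o['eef_pos'][:2]-np.array([.6137,-.0605]); print('t',o['clock'],'unit mm',1000*np.array([d@ux,d@uy,o['eef_pos'][2]-.05]).round(4),'F',np.round(o['ft_force'],2))
E
python3 -c "
from h import *
unit()"
```

```text
t 3.8 unit mm [-28.4   0.7  15.5] F [-0.3   0.06  0.34]
```

Request:
jog_arm:
  deltas:
    - {"delta_pos":[0,0.028,0],"yaw":0,"fingers":0}
    - {"delta_pos":[0,0.035,-0.015],"yaw":0,"fingers":0}
    - {"delta_pos":[0,0.045,-0.035],"yaw":0,"fingers":0}
    - {"delta_pos":[0,0.055,-0.055],"yaw":0,"fingers":0}
    - {"delta_pos":[0,0.06,-0.075],"yaw":0,"fingers":0}
    - {"delta_pos":[0,0.075,-0.08],"yaw":0,"fingers":0}
    - {"delta_pos":[0,0.09,-0.08],"yaw":0,"fingers":0}
    - {"delta_pos":[0,0.1,-0.08],"yaw":0,"fingers":0}
    - {"delta_pos":[0,0.1,-0.08],"yaw":0,"fingers":0}
    - {"delta_pos":[0,0.1,-0.08],"yaw":0,"fingers":0}
    - {"delta_pos":[0,0.1,-0.08],"yaw":0,"fingers":0}

```text
clock: 4.9
eef_pos: [0.612, -0.0593, 0.0886]
tool_rot: [-0.118, 0.993, -0.0, -0.0]
ft_force: [-0.4, 0.1, 0.1]
grip_width: -0.0004
grasp_force: 0.0
```

```bash
python3 -c "
from h import *
unit()
c=shot('scene'); im=c['image'][100:260,180:440,::-1]; a=cv2.resize(im,None,fx=3,fy=3,interpolation=cv2.INTER_CUBIC); cv2.imwrite('pics/s3.png',a)
W=cloud(shot('top')); a=np.radians(13.4); ux=np.array([-np.sin(a),np.cos(a)])
"
```

```text
t 4.9 unit mm [ 1.5  1.3 38.6] F [-0.4   0.13  0.15]
```

View pics/s3.png

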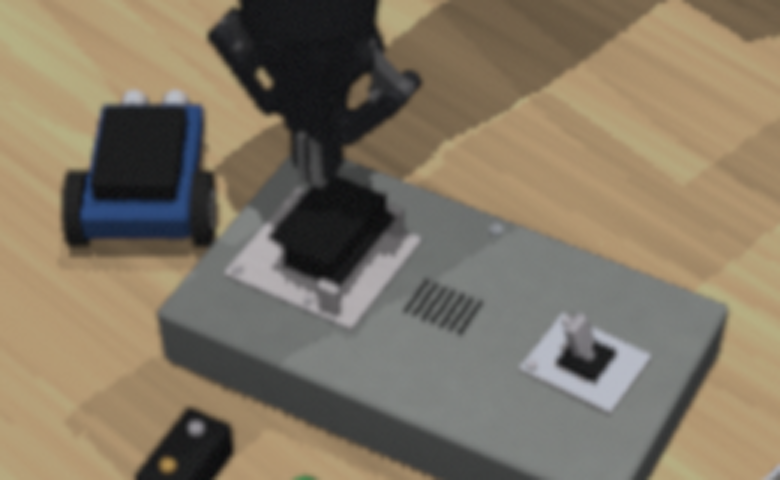

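The picture shows the fingertip at about (315,180) at the hood's far edge. Whether the hood is up is unclear, so I check with depth.

```bash
python3 - <<'E'
from h import *
a=np.radians(13.4); ux=np.array([-np.sin(a),np.cos(a)]); uy=np.array([-np.cos(a),-np.sin(a)])
def prof(W,t):
    q=(W-np.array([.6137,-.0605,.05]))*1000; X=q[...,:2]@ux; Y=q[...,:2]@uy; Z=q[...,2]
    print(t)
    for y0,y1 in ((-40,-12),(12,40)):
        for x in range(-40,50,8):
            m=(X>=x)&(X<x+8)&(Y>y0)&(Y<y1)&(Z>-5)&(Z<120)
            if m.any(): print((y0,y1),x,m.sum(),np.percentile(Z[m],[5,50,95]).round(0))
c=shot('scene'); prof(cloud(c),'now'); prof(np.load('scene.npy'),'start')
# project expected tip
K=np.array([[c['fx'],0,c['cx']],[0,c['fy'],c['cy']],[0,0,1]])
o=bot.get_obs(); p,_=cv2.projectPoints(np.array([o['eef_pos']]),np.array(c['rvec']),np.array(c['tvec']),K,np.array(c['distortion'])); print(p, (p.ravel()-[180,100])*3)
E
```

```text
now
(-40, -12) -40 49 [-1.  2.  4.]
(-40, -12) -32 49 [-0.  2.  5.]
(-40, -12) -24 52 [-1.  2. 55.]
(-40, -12) -16 67 [-0. 35. 41.]
(-40, -12) -8 92 [ 0. 35. 39.]
(-40, -12) 0 104 [ 0. 30. 39.]
(-40, -12) 8 101 [ 0. 33. 38.]
(-40, -12) 16 79 [ 0. 34. 39.]
(-40, -12) 24 126 [ 1. 29. 39.]
(-40, -12) 32 87 [-0.  4. 25.]
(-40, -12) 40 57 [-1.  1.  4.]
(-40, -12) 48 56 [-4. -2.  1.]
(12, 40) -40 28 [-0.  2.  5.]
(12, 40) -16 2 [38. 38. 38.]
(12, 40) -8 31 [35. 37. 39.]
(12, 40) 0 31 [35. 37. 39.]
(12, 40) 8 38 [35. 37. 52.]
(12, 40) 16 35 [35. 37. 39.]
(12, 40) 24 99 [ 0. 26. 38.]
(12, 40) 32 104 [-0.  8. 24.]
(12, 40) 40 51 [-1.  1.  3.]
(12, 40) 48 55 [-4. -2.  2.]
start
(-40, -12) -40 42 [-0.  2.  4.]
(-40, -12) -32 54 [-1.  2.  4.]
(-40, -12) -24 49 [-1.  2.  4.]
(-40, -12) -16 66 [ 0.  4. 41.]
(-40, -12) -8 94 [ 1. 34. 39.]
(-40, -12) 0 106 [ 0. 32. 39.]
(-40, -12) 8 99 [ 1. 31. 39.]
(-40, -12) 16 80 [ 1. 35. 39.]
(-40, -12) 24 120 [ 2. 30. 39.]
(-40, -12) 32 97 [-0.  3. 25.]
(-40, -12) 40 53 [-2.  2.  4.]
(-40, -12) 48 61 [-4. -2.  2.]
(12, 40) -40 27 [-1.  2.  4.]
(12, 40) -16 24 [36. 38. 41.]
(12, 40) -8 33 [35. 37. 39.]
(12, 40) 0 36 [35. 37. 39.]
(12, 40) 8 33 [34. 37. 39.]
(12, 40) 16 31 [35. 37. 39.]
(12, 40) 24 95 [ 0. 27. 38.]
(12, 40) 32 100 [-0.  8. 25.]
(12, 40) 40 50 [-2.  2.  4.]
(12, 40) 48 55 [-4. -2.  2.]
[[[285.91135003 169.04590695]]] [317.73405008 207.13772084]
```

The depth shows the guard is still shut, with the finger resting on top: it rose before it engaged the lip. I back off and push lower this time.

Request:
jog_arm:
  deltas:
    - {"delta_pos":[0,0,-0.03],"yaw":0,"fingers":0}
    - {"delta_pos":[0,-0.06,-0.03],"yaw":0,"fingers":0}
    - {"delta_pos":[0,-0.11,-0.03],"yaw":0,"fingers":0}
    - {"delta_pos":[0,-0.11,-0.03],"yaw":0,"fingers":0}
    - {"delta_pos":[0,-0.11,0.03],"yaw":0,"fingers":0}
    - {"delta_pos":[0,-0.11,0.06],"yaw":0,"fingers":0}
    - {"delta_pos":[0,-0.11,0.06],"yaw":0,"fingers":0}
    - {"delta_pos":[0,-0.075,0.06],"yaw":0,"fingers":0}
    - {"delta_pos":[0,-0.06,0.06],"yaw":0,"fingers":0}
    - {"delta_pos":[0,-0.05,0.055],"yaw":0,"fingers":0}
    - {"delta_pos":[0,-0.05,0.055],"yaw":0,"fingers":0}
    - {"delta_pos":[0,-0.05,0.055],"yaw":0,"fingers":0}

```text
clock: 6.25
eef_pos: [0.616, -0.0736, 0.0729]
tool_rot: [-0.118, 0.993, -0.0, 0.001]
ft_force: [-0.1, 0.3, 0.1]
grip_width: 0.0001
grasp_force: 0.0
```

```bash
cat >> h.py <<'E'
def guard(fn=None):
    "guard angle from scene depth: slope of hood's top outside the finger"
    a=np.radians(13.4); ux=np.array([-np.sin(a),np.cos(a)]); uy=np.array([-np.cos(a),-np.sin(a)])
    c=shot('scene'); q=(cloud(c)-np.array([.6137,-.0605,.05]))*1000; X=q[...,:2]@ux; Y=q[...,:2]@uy; Z=q[...,2]
    for x in range(-24,48,8):
        m=(X>=x)&(X<x+8)&(abs(Y)>14)&(abs(Y)<34)&(Z>-5)&(Z<80)
        if m.any(): print(x,m.sum(),np.percentile(Z[m],[5,50,95]).round(0))
    if fn: cv2.imwrite('pics/'+fn,cv2.resize(c['image'][100:260,180:440,::-1],None,fx=3,fy=3,interpolation=cv2.INTER_CUBIC))
E
python3 -c "
from h import *
unit(); guard('s4.png')"
```

```text
t 6.25 unit mm [-13.3   0.8  22.9] F [-0.14  0.27  0.11]
-24 38 [-1.  1.  3.]
-16 65 [ 1. 37. 41.]
-8 110 [ 0. 36. 39.]
0 95 [ 1. 36. 39.]
8 100 [ 1. 36. 39.]
16 81 [ 4. 37. 39.]
24 174 [-0. 29. 38.]
32 137 [-0.  6. 25.]
40 73 [-1.  2.  4.]
```

View pics/s4.png

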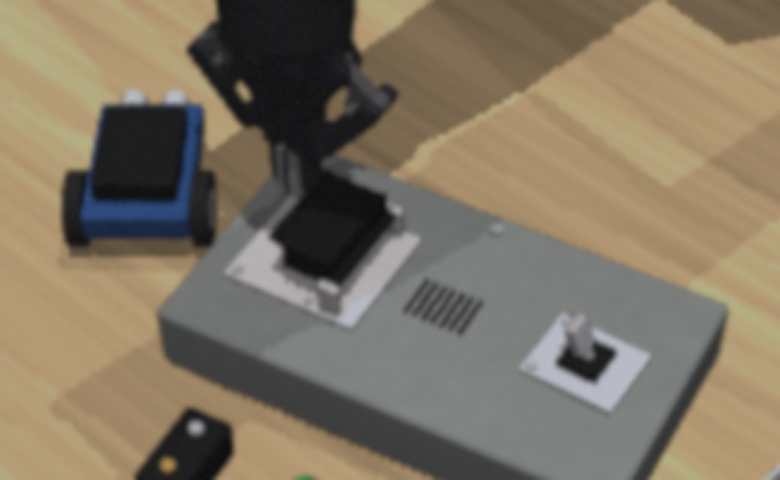

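The hood still looks level, with the finger visible at about (290,180). I check the finger's real tip position against its depth points.

```bash
python3 - <<'E'
from h import *
a=np.radians(13.4); ux=np.array([-np.sin(a),np.cos(a)]); uy=np.array([-np.cos(a),-np.sin(a)])
def U(W):
    q=(W-np.array([.6137,-.0605,.05]))*1000
    return np.stack([q[...,:2]@ux,q[...,:2]@uy,q[...,2]],-1)
S=U(cloud(shot('scene')))
for v in range(146,172,3): print(v,[tuple(S[v,u].round(0).astype(int)) for u in range(268,292,4)])
c=shot('wrist','w2.png'); Wd=U(cloud(c)); print('wrist')
for v in range(280,400,12): print(v,[tuple(np.nan_to_num(Wd[v,u]).round(0).astype(int)) for u in (290,300,308,318,326,336)])
E
```

```text
146 [(np.int64(-22), np.int64(-14), np.int64(96)), (np.int64(-15), np.int64(-13), np.int64(98)), (np.int64(-7), np.int64(-12), np.int64(101)), (np.int64(-1), np.int64(-10), np.int64(102)), (np.int64(5), np.int64(-7), np.int64(102)), (np.int64(16), np.int64(-11), np.int64(111))]
149 [(np.int64(-111), np.int64(109), np.int64(-52)), (np.int64(-19), np.int64(-7), np.int64(84)), (np.int64(-8), np.int64(-12), np.int64(93)), (np.int64(-1), np.int64(-10), np.int64(96)), (np.int64(7), np.int64(-9), np.int64(98)), (np.int64(16), np.int64(-11), np.int64(104))]
152 [(np.int64(-108), np.int64(104), np.int64(-55)), (np.int64(-17), np.int64(-11), np.int64(82)), (np.int64(-9), np.int64(-10), np.int64(85)), (np.int64(-5), np.int64(-4), np.int64(82)), (np.int64(-2), np.int64(4), np.int64(76)), (np.int64(15), np.int64(-10), np.int64(95))]
155 [(np.int64(-101), np.int64(94), np.int64(-52)), (np.int64(-19), np.int64(-10), np.int64(73)), (np.int64(-11), np.int64(-9), np.int64(76)), (np.int64(-4), np.int64(-7), np.int64(77)), (np.int64(0), np.int64(0), np.int64(73)), (np.int64(-38), np.int64(70), np.int64(
[... 3382 characters left out ...]
, np.int64(89)), (np.int64(-11), np.int64(8), np.int64(91)), (np.int64(-9), np.int64(13), np.int64(98)), (np.int64(-6), np.int64(13), np.int64(98))]
376 [(np.int64(-20), np.int64(13), np.int64(103)), (np.int64(-17), np.int64(13), np.int64(103)), (np.int64(-15), np.int64(1), np.int64(88)), (np.int64(-11), np.int64(7), np.int64(96)), (np.int64(-9), np.int64(13), np.int64(104)), (np.int64(-7), np.int64(13), np.int64(104))]
388 [(np.int64(-19), np.int64(13), np.int64(109)), (np.int64(-17), np.int64(13), np.int64(109)), (np.int64(-15), np.int64(-4), np.int64(88)), (np.int64(-11), np.int64(3), np.int64(96)), (np.int64(-10), np.int64(13), np.int64(109)), (np.int64(-7), np.int64(14), np.int64(110))]
```

View pics/w2.png

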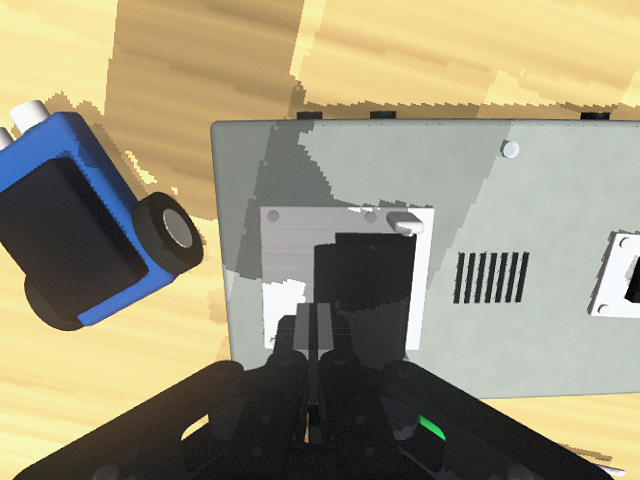

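The scene and wrist depth agree that the visible fingertip ends near z = 53 mm. The reported TCP is 23 mm, so the real tips sit about 30 mm above it. I back off and lower the finger by that amount, then check.

Request:
jog_arm:
  deltas:
    - {"delta_pos":[0,-0.04,0],"yaw":0,"fingers":0}
    - {"delta_pos":[0,-0.06,0],"yaw":0,"fingers":0}
    - {"delta_pos":[0,-0.06,0.03],"yaw":0,"fingers":0}
    - {"delta_pos":[0,-0.06,0.06],"yaw":0,"fingers":0}
    - {"delta_pos":[0,-0.06,0.09],"yaw":0,"fingers":0}
    - {"delta_pos":[0,-0.06,0.12],"yaw":0,"fingers":0}
    - {"delta_pos":[0,-0.06,0.12],"yaw":0,"fingers":0}
    - {"delta_pos":[0,-0.06,0.12],"yaw":0,"fingers":0}

```text
clock: 7.2
eef_pos: [0.6195, -0.0911, 0.0357]
tool_rot: [-0.118, 0.993, 0.0, -0.001]
ft_force: [-0.1, 0.5, 0.0]
grip_width: 0.0003
grasp_force: 0.0
```

```bash
python3 - <<'E'
from h import *
unit()
a=np.radians(13.4); ux=np.array([-np.sin(a),np.cos(a)]); uy=np.array([-np.cos(a),-np.sin(a)])
def U(W):
    q=(W-np.array([.6137,-.0605,.05]))*1000
    return np.stack([q[...,:2]@ux,q[...,:2]@uy,q[...,2]],-1)
for n in ('scene','wrist'):
    S=U(cloud(shot(n))).reshape(-1,3); m=(S[:,0]>-50)&(S[:,0]<-16)&(abs(S[:,1])<16)&(S[:,2]>8)&(S[:,2]<100); Q=S[m]
    for z in range(8,80,6):
        k=Q[(Q[:,2]>=z)&(Q[:,2]<z+6)]
        if len(k): print(n,z,len(k),k[:,:2].min(0).round(0),k[:,:2].max(0).round(0))
E
```

```text
t 7.2 unit mm [-31.1   1.5 -14.3] F [-0.12  0.51  0.02]
scene 14 15 [-38. -12.] [-25.  -6.]
scene 20 22 [-44. -11.] [-22.  -4.]
scene 26 25 [-45. -12.] [-18.   5.]
scene 32 35 [-43. -11.] [-16.   9.]
scene 38 41 [-45. -11.] [-17.   2.]
scene 44 33 [-38. -11.] [-16.  -1.]
scene 50 23 [-44. -12.] [-16.  -5.]
scene 56 38 [-44. -13.] [-16.  13.]
scene 62 54 [-46. -12.] [-16.  13.]
scene 68 29 [-46. -13.] [-16.  14.]
scene 74 23 [-47. -15.] [-17.   4.]
wrist 14 51 [-37.  11.] [-25.  12.]
wrist 20 414 [-44.   7.] [-18.  12.]
wrist 26 545 [-45.   7.] [-17.  12.]
wrist 32 583 [-45.   6.] [-17.  13.]
wrist 38 711 [-45.   6.] [-17.  13.]
wrist 44 519 [-45.  -4.] [-17.  12.]
wrist 50 1005 [-49. -10.] [-18.  13.]
wrist 56 1313 [-50. -11.] [-17.  15.]
wrist 62 1706 [-50. -12.] [-16.  15.]
wrist 68 1329 [-50. -10.] [-16.  14.]
wrist 74 197 [-42.   1.] [-18.  16.]
```

The reported TCP is below the box top with no contact, which confirms the offset: the tip is at about 16 mm. The finger is about ±14 mm thick from 5 mm above the tip. Next I push the lip back and up.

Request:
jog_arm:
  deltas:
    - {"delta_pos":[0,0.015,0],"yaw":0,"fingers":0}
    - {"delta_pos":[0,0.025,0],"yaw":0,"fingers":0}
    - {"delta_pos":[0,0.032,-0.015],"yaw":0,"fingers":0}
    - {"delta_pos":[0,0.04,-0.035],"yaw":0,"fingers":0}
    - {"delta_pos":[0,0.045,-0.055],"yaw":0,"fingers":0}
    - {"delta_pos":[0,0.05,-0.075],"yaw":0,"fingers":0}
    - {"delta_pos":[0,0.06,-0.08],"yaw":0,"fingers":0}
    - {"delta_pos":[0,0.075,-0.08],"yaw":0,"fingers":0}
    - {"delta_pos":[0,0.085,-0.08],"yaw":0,"fingers":0}
    - {"delta_pos":[0,0.085,-0.08],"yaw":0,"fingers":0}
    - {"delta_pos":[0,0.085,-0.08],"yaw":0,"fingers":0}

```text
clock: 8.4
eef_pos: [0.6136, -0.0661, 0.0599]
tool_rot: [-0.118, 0.993, 0.0, -0.0]
ft_force: [0.1, -0.7, 0.1]
grip_width: -0.0003
grasp_force: 0.3
```

```bash
python3 -c "
from h import *
unit(); guard('s5.png')"
```

```text
t 8.4 unit mm [-5.4  1.3  9.9] F [ 0.07 -0.75  0.11]
-24 36 [-0.  2.  4.]
-16 35 [-0.  1.  3.]
-8 35 [-0.  1.  4.]
0 42 [-0.  2. 42.]
8 116 [ 1. 55. 63.]
16 114 [30. 51. 55.]
24 146 [ 1. 43. 49.]
32 213 [ 0. 29. 41.]
40 90 [-1.  2. 35.]
```

View pics/s5.png

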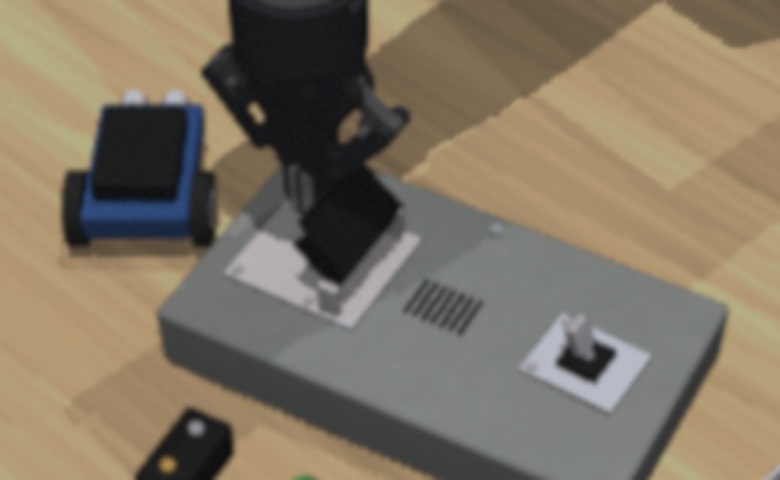

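The guard is raised: its top is at z = 63 mm near x = 10, about 0.7 rad. Now I back off a little, lower the finger in front of the toggle and push it over.

Request:
jog_arm:
  deltas:
    - {"delta_pos":[0,-0.025,0],"yaw":0,"fingers":0}
    - {"delta_pos":[0,-0.05,0],"yaw":0,"fingers":0}
    - {"delta_pos":[0,-0.05,0],"yaw":0,"fingers":0}
    - {"delta_pos":[0,-0.05,0.03],"yaw":0,"fingers":0}
    - {"delta_pos":[0,-0.05,0.06],"yaw":0,"fingers":0}
    - {"delta_pos":[0,-0.05,0.06],"yaw":0,"fingers":0}
    - {"delta_pos":[0,-0.03,0.06],"yaw":0,"fingers":0}
    - {"delta_pos":[0,-0.01,0.06],"yaw":0,"fingers":0}
    - {"delta_pos":[0,0.01,0.06],"yaw":0,"fingers":0}
    - {"delta_pos":[0,0.022,0.06],"yaw":0,"fingers":0}
    - {"delta_pos":[0,0.022,0.06],"yaw":0,"fingers":0}
    - {"delta_pos":[0,0.022,0.06],"yaw":0,"fingers":0}

```text
clock: 9.65
eef_pos: [0.6212, -0.0823, 0.0532]
tool_rot: [-0.11, 0.994, -0.02, 0.009]
ft_force: [-1.4, -46.8, 29.9]
grip_width: -0.0001
grasp_force: 23.9
```

```bash
python3 -c "
from h import *
unit(); guard()"
```

```text
t 9.65 unit mm [-23.   -2.2   3.2] F [ -1.44 -46.77  29.9 ]
-24 34 [-0.  1. 15.]
-16 42 [ 0.  2. 76.]
-8 97 [ 1. 43. 48.]
0 116 [ 0. 42. 45.]
8 115 [ 1. 40. 43.]
16 102 [22. 39. 42.]
24 150 [ 1. 34. 40.]
32 162 [ 0. 18. 38.]
40 77 [-1.  1.  4.]
```

The lip jammed: lowering the finger dragged the guard shut by friction (47 N on the finger). I back straight off, then redo it with a low start and a steady rise so the lip does not slip on the finger.

Request:
jog_arm:
  deltas:
    - {"delta_pos":[0,-0.05,0],"yaw":0,"fingers":0}
    - {"delta_pos":[0,-0.08,0],"yaw":0,"fingers":0}
    - {"delta_pos":[0,-0.11,0],"yaw":0,"fingers":0}
    - {"delta_pos":[0,-0.11,0.03],"yaw":0,"fingers":0}
    - {"delta_pos":[0,-0.11,0.043],"yaw":0,"fingers":0}
    - {"delta_pos":[0,-0.11,0.043],"yaw":0,"fingers":0}
    - {"delta_pos":[0,-0.11,0.043],"yaw":0,"fingers":0}

```text
clock: 10.4
eef_pos: [0.6194, -0.0909, 0.0284]
tool_rot: [-0.119, 0.993, 0.0, -0.001]
ft_force: [0.2, 1.0, -0.1]
grip_width: 0.0001
grasp_force: 0.0
```

```bash
python3 -c "
from h import *
unit(); guard(); print(bot.get_obs()['tool_rot'])"
```

```text
t 10.4 unit mm [-30.9   1.5 -21.6] F [ 0.19  0.96 -0.08]
-24 52 [-0.  2. 78.]
-16 55 [-0. 37. 72.]
-8 80 [ 0. 36. 39.]
0 106 [ 0. 36. 39.]
8 102 [-0. 36. 39.]
16 82 [20. 37. 39.]
24 174 [ 0. 29. 39.]
32 140 [-0.  5. 25.]
40 73 [-2.  1.  4.]
[-1.18502353e-01  9.92953624e-01  2.09223619e-04 -4.99873940e-04]
```

Request:
jog_arm:
  deltas:
    - {"delta_pos":[0,0.013,0],"yaw":0,"fingers":0}
    - {"delta_pos":[0,0.02,-0.008],"yaw":0,"fingers":0}
    - {"delta_pos":[0,0.027,-0.022],"yaw":0,"fingers":0}
    - {"delta_pos":[0,0.034,-0.033],"yaw":0,"fingers":0}
    - {"delta_pos":[0,0.041,-0.042],"yaw":0,"fingers":0}
    - {"delta_pos":[0,0.05,-0.046],"yaw":0,"fingers":0}
    - {"delta_pos":[0,0.06,-0.05],"yaw":0,"fingers":0}
    - {"delta_pos":[0,0.07,-0.053],"yaw":0,"fingers":0}
    - {"delta_pos":[0,0.08,-0.056],"yaw":0,"fingers":0}
    - {"delta_pos":[0,0.08,-0.056],"yaw":0,"fingers":0}

```text
clock: 11.45
eef_pos: [0.6147, -0.0689, 0.0468]
tool_rot: [-0.118, 0.993, -0.0, 0.0]
ft_force: [0.3, -2.8, 4.8]
grip_width: -0.0003
grasp_force: 3.0
```

```bash
python3 -c "
from h import *
unit(); guard()"
```

```text
t 11.45 unit mm [-8.4  1.  -3.2] F [ 0.28 -2.77  4.75]
-24 37 [-1.  1.  4.]
-16 37 [-1.  2.  4.]
-8 35 [-1.  2.  4.]
0 53 [ 0.  2. 61.]
8 110 [ 1. 53. 61.]
16 104 [26. 48. 52.]
24 141 [-0. 42. 48.]
32 219 [ 0. 22. 41.]
40 84 [-1.  2. 36.]
```

The guard is up at about 0.6 rad. The force points along the bat's axis, though, so the finger's step is pressing on the bat's tip. I withdraw and repeat about 7 mm lower.

Request:
jog_arm:
  deltas:
    - {"delta_pos":[0,-0.04,0.0],"yaw":0,"fingers":0}
    - {"delta_pos":[0,-0.085,0.0],"yaw":0,"fingers":0}
    - {"delta_pos":[0,-0.085,0.03],"yaw":0,"fingers":0}
    - {"delta_pos":[0,-0.085,0.063],"yaw":0,"fingers":0}
    - {"delta_pos":[0,-0.085,0.063],"yaw":0,"fingers":0}
    - {"delta_pos":[0,-0.085,0.063],"yaw":0,"fingers":0}

```text
clock: 12.1
eef_pos: [0.6194, -0.0932, 0.0259]
tool_rot: [-0.118, 0.993, 0.001, -0.001]
ft_force: [0.1, 0.3, 0.3]
grip_width: -0.0001
grasp_force: 0.0
```

Request:
jog_arm:
  deltas:
    - {"delta_pos":[0,0.018,0],"yaw":0,"fingers":0}
    - {"delta_pos":[0,0.025,-0.008],"yaw":0,"fingers":0}
    - {"delta_pos":[0,0.032,-0.022],"yaw":0,"fingers":0}
    - {"delta_pos":[0,0.039,-0.033],"yaw":0,"fingers":0}
    - {"delta_pos":[0,0.046,-0.042],"yaw":0,"fingers":0}
    - {"delta_pos":[0,0.055,-0.043],"yaw":0,"fingers":0}
    - {"delta_pos":[0,0.065,-0.044],"yaw":0,"fingers":0}
    - {"delta_pos":[0,0.075,-0.044],"yaw":0,"fingers":0}
    - {"delta_pos":[0,0.085,-0.044],"yaw":0,"fingers":0}
    - {"delta_pos":[0,0.085,-0.044],"yaw":0,"fingers":0}

```text
clock: 13.1
eef_pos: [0.6166, -0.0728, 0.0442]
tool_rot: [-0.117, 0.993, -0.004, 0.003]
ft_force: [-2.6, -11.8, 12.6]
grip_width: 0.0
grasp_force: 7.9
```

```bash
python3 -c "
from h import *
unit(); guard()"
```

```text
t 13.1 unit mm [-12.7   0.   -5.8] F [ -2.56 -11.76  12.65]
-24 34 [-0.  2.  4.]
-16 41 [-1.  1.  4.]
-8 36 [-1.  2.  4.]
0 80 [-0. 51. 59.]
8 104 [ 0. 48. 54.]
16 111 [27. 45. 49.]
24 132 [-0. 40. 44.]
32 221 [ 0. 22. 39.]
40 78 [-1.  2.  4.]
```

The force again points along the line from lip to hinge, so the lip is catching under the step about 34 mm up this face of the finger. The finger's other face (across the pads' width) is flat. I withdraw and turn the tool a quarter turn.

Request:
jog_arm:
  deltas:
    - {"delta_pos":[0,-0.04,0],"yaw":0,"fingers":0}
    - {"delta_pos":[0,-0.08,0],"yaw":0,"fingers":0}
    - {"delta_pos":[0,-0.105,0],"yaw":0,"fingers":0}
    - {"delta_pos":[0,-0.105,0],"yaw":0,"fingers":0}
    - {"delta_pos":[0,-0.105,0],"yaw":0.5,"fingers":0}
    - {"delta_pos":[0,-0.105,0],"yaw":1,"fingers":0}
    - {"delta_pos":[0,-0.105,0],"yaw":1,"fingers":0}
    - {"delta_pos":[0,-0.105,0],"yaw":1,"fingers":0}
    - {"delta_pos":[0,-0.105,0],"yaw":1,"fingers":0}
    - {"delta_pos":[0,-0.105,0],"yaw":1,"fingers":0}

```text
clock: 14.15
eef_pos: [0.6214, -0.0988, 0.0398]
tool_rot: [0.273, 0.962, 0.0, -0.001]
ft_force: [0.6, 1.1, -0.0]
grip_width: 0.0
grasp_force: 0.0
```

Request:
jog_arm:
  deltas:
    - {"delta_pos":[0,0,0],"yaw":0.5,"fingers":0}
    - {"delta_pos":[0,0,0],"yaw":1,"fingers":0}
    - {"delta_pos":[0,0,0],"yaw":1,"fingers":0}
    - {"delta_pos":[0,0,0],"yaw":1,"fingers":0}
    - {"delta_pos":[0,0,0],"yaw":1,"fingers":0}
    - {"delta_pos":[0,0,0],"yaw":1,"fingers":0}
    - {"delta_pos":[0,0,0],"yaw":1,"fingers":0}
    - {"delta_pos":[0,0,0],"yaw":1,"fingers":0}

```text
clock: 14.95
eef_pos: [0.6216, -0.099, 0.0401]
tool_rot: [0.618, 0.786, -0.0, -0.0]
ft_force: [0.8, 0.3, -0.4]
grip_width: -0.0001
grasp_force: 0.0
```

```bash
python3 - <<'E'
from h import *
unit()
from scipy.spatial.transform import Rotation as R
print(R.from_quat(bot.get_obs()['tool_rot']).as_matrix().round(3).tolist(), bot.get_obs()['joint_pos'][5])
a=np.radians(13.4); ux=np.array([-np.sin(a),np.cos(a)]); uy=np.array([-np.cos(a),-np.sin(a)])
q=(cloud(shot('scene'))-np.array([.6137,-.0605,.05]))*1000
S=np.stack([q[...,:2]@ux,q[...,:2]@uy,q[...,2]],-1).reshape(-1,3)
for lo,hi in ((-30,30),(-80,80)):
  Q=S[(S[:,0]>-100)&(S[:,0]<-15)&(abs(S[:,1])<hi)&(S[:,2]>8)&(S[:,2]<140)]
  for z in range(8,140,8):
    k=Q[(Q[:,2]>=z)&(Q[:,2]<z+8)]
    if len(k): print(hi,z,len(k),np.percentile(k[:,:2],3,axis=0).round(0),np.percentile(k[:,:2],97,axis=0).round(0))
E
```

```text
t 14.95 unit mm [-39.3   1.3  -9.9] F [ 0.76  0.33 -0.36]
[[-0.235, 0.972, -0.001], [0.972, 0.235, 0.0], [0.001, -0.001, -1.0]] 1.1752060052228148
30 16 20 [-42. -10.] [-28.   9.]
30 24 42 [-46. -13.] [-28.  11.]
30 32 46 [-43. -14.] [-28.   5.]
30 40 37 [-44. -14.] [-27.   6.]
30 48 29 [-33. -12.] [-27.   8.]
30 56 35 [-31. -23.] [-25.  25.]
30 64 103 [-47. -28.] [-26.  28.]
30 72 45 [-49. -28.] [-26.  29.]
30 80 68 [-50. -16.] [-22.  18.]
30 88 58 [-32. -22.] [-21.  19.]
30 96 66 [-32. -26.] [-22.  18.]
30 104 58 [-31. -28.] [-20.  18.]
30 112 86 [-29. -26.] [-19.  20.]
30 120 53 [-28. -29.] [-19.  11.]
30 128 22 [-30. -30.] [-26. -14.]
30 136 6 [-29. -29.] [-26. -24.]
80 16 20 [-42. -10.] [-28.   9.]
80 24 42 [-46. -13.] [-28.  11.]
80 32 46 [-43. -14.] [-28.   5.]
80 40 37 [-44. -14.] [-27.   6.]
80 48 29 [-33. -12.] [-27.   8.]
80 56 36 [-31. -23.] [-25.  28.]
80 64 112 [-47. -30.] [-26.  31.]
80 72 71 [-48. -40.] [-26.  41.]
80 80 110 [-49. -43.] [-22.  45.]
80 88 111 [-33. -50.] [-22.  50.]
80 96 131 [-45. -59.] [-22.  57.]
80 104 202 [-49. -60.] [-22.  59.]
80 112 150 [-42. -50.] [-19.  20.]
80 120 112 [-45. -42.] [-20.  -1.]
80 128 80 [-48. -39.] [-26. -16.]
80 136 26 [-46. -37.] [-27. -25.]
```

The front face is now flat to about 36 mm above the tip, with only a 2 mm step after that. I lower to tip height 8 mm and push with a rise that follows the lip's arc.

Request:
jog_arm:
  deltas:
    - {"delta_pos":[0,0,0.02],"yaw":0,"fingers":0}
    - {"delta_pos":[0.015,0,0.04],"yaw":0,"fingers":0}
    - {"delta_pos":[0.03,0,0.04],"yaw":0,"fingers":0}
    - {"delta_pos":[0.03,0,0.04],"yaw":0,"fingers":0}

```text
clock: 15.4
eef_pos: [0.619, -0.0899, 0.0279]
tool_rot: [0.618, 0.786, -0.0, -0.001]
ft_force: [0.4, 0.4, -0.8]
grip_width: -0.0
grasp_force: 0.0
```

Request:
jog_arm:
  deltas:
    - {"delta_pos":[0.017,0,0],"yaw":0,"fingers":0}
    - {"delta_pos":[0.022,0,-0.009],"yaw":0,"fingers":0}
    - {"delta_pos":[0.027,0,-0.018],"yaw":0,"fingers":0}
    - {"delta_pos":[0.035,0,-0.03],"yaw":0,"fingers":0}
    - {"delta_pos":[0.043,0,-0.041],"yaw":0,"fingers":0}
    - {"delta_pos":[0.053,0,-0.052],"yaw":0,"fingers":0}
    - {"delta_pos":[0.063,0,-0.058],"yaw":0,"fingers":0}
    - {"delta_pos":[0.077,0,-0.067],"yaw":0,"fingers":0}
    - {"delta_pos":[0.087,0,-0.07],"yaw":0,"fingers":0}
    - {"delta_pos":[0.087,0,-0.07],"yaw":0,"fingers":0}
    - {"delta_pos":[0.087,0,-0.07],"yaw":0,"fingers":0}

```text
clock: 16.5
eef_pos: [0.6136, -0.0651, 0.0495]
tool_rot: [0.619, 0.786, 0.0, -0.0]
ft_force: [0.5, -2.0, 1.0]
grip_width: -0.0001
grasp_force: 0.6
```

```bash
python3 -c "
from h import *
unit(); guard()"
```

```text
t 16.5 unit mm [-4.4  1.1 -0.5] F [ 0.51 -1.99  0.97]
-24 36 [-1.  2.  3.]
-16 35 [-1.  2.  4.]
-8 40 [-1.  1. 49.]
0 63 [-0. 43. 79.]
8 163 [ 1. 56. 76.]
16 115 [15. 50. 54.]
24 148 [ 1. 42. 48.]
32 218 [ 1. 23. 41.]
40 89 [-1.  2. 35.]
```

Request:
jog_arm:
  deltas:
    - {"delta_pos":[0.01,0,-0.002],"yaw":0,"fingers":0}
    - {"delta_pos":[0.02,0,-0.003],"yaw":0,"fingers":0}
    - {"delta_pos":[0.03,0,-0.004],"yaw":0,"fingers":0}
    - {"delta_pos":[0.034,0,-0.004],"yaw":0,"fingers":0}
    - {"delta_pos":[0.034,0,-0.004],"yaw":0,"fingers":0}
    - {"delta_pos":[0.034,0,-0.004],"yaw":0,"fingers":0}

```text
clock: 17.15
eef_pos: [0.611, -0.0551, 0.0507]
tool_rot: [0.619, 0.786, 0.0, -0.0]
ft_force: [0.2, -1.6, 1.8]
grip_width: 0.0002
grasp_force: 0.5
```

```bash
python3 -c "
from h import *
unit(); guard()"
```

```text
t 17.15 unit mm [5.8 1.4 0.7] F [ 0.2  -1.61  1.77]
-24 40 [-0.  1.  3.]
-16 34 [0. 2. 4.]
-8 38 [-0.  2.  4.]
0 40 [-0.  2.  5.]
8 36 [-0.  3. 77.]
16 156 [32. 61. 78.]
24 156 [ 1. 49. 56.]
32 213 [-0. 36. 46.]
40 127 [-1.  3. 37.]
```

Request:
jog_arm:
  deltas:
    - {"delta_pos":[0.005,0,0.002],"yaw":0,"fingers":0}
    - {"delta_pos":[0.01,0,0.004],"yaw":0,"fingers":0}
    - {"delta_pos":[0.01,0,0.004],"yaw":0,"fingers":0}
    - {"delta_pos":[0.01,0,0.004],"yaw":0,"fingers":0}

```text
clock: 17.6
eef_pos: [0.6109, -0.0536, 0.0509]
tool_rot: [0.619, 0.785, -0.0, 0.001]
ft_force: [-2.1, -4.2, 6.8]
grip_width: 0.0
grasp_force: 1.3
```

```bash
python3 -c "
from h import *
unit(); c=shot('scene'); im=c['image'][145:215,250:330,::-1]; cv2.imwrite('pics/s6.png',cv2.convertScaleAbs(cv2.resize(im,None,fx=8,fy=8,interpolation=cv2.INTER_CUBIC),alpha=1.6,beta=15))"
```

```text
t 17.6 unit mm [7.4 1.1 0.9] F [-2.11 -4.23  6.77]
```

View pics/s6.png

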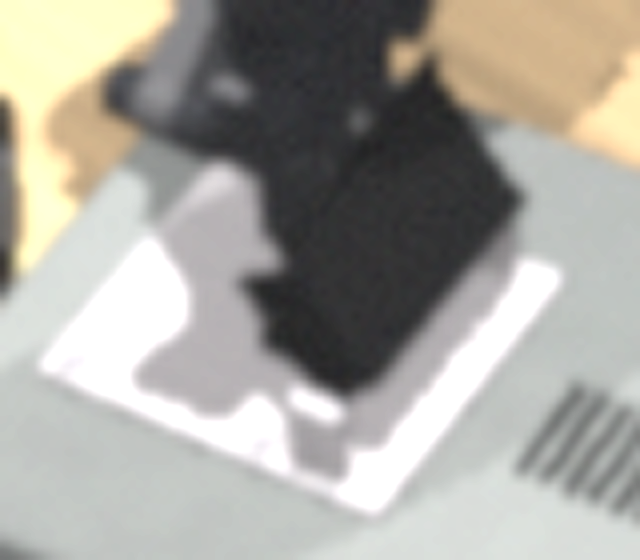

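The toggle is hidden behind the skirt in this view, with the guard's corner at about (260,290). I use force instead: ease off the lip, then press 2 mm further to feel for the toggle's stop.

Request:
jog_arm:
  deltas:
    - {"delta_pos":[0,0,-0.006],"yaw":0,"fingers":0}
    - {"delta_pos":[0.007,0,-0.006],"yaw":0,"fingers":0}
    - {"delta_pos":[0.007,0,-0.006],"yaw":0,"fingers":0}
    - {"delta_pos":[0.007,0,-0.006],"yaw":0,"fingers":0}

```text
clock: 18.05
eef_pos: [0.6105, -0.0524, 0.0516]
tool_rot: [0.619, 0.785, -0.001, 0.002]
ft_force: [0.7, -6.5, 3.4]
grip_width: 0.0001
grasp_force: 3.3
```

```bash
python3 -c "
from h import *
unit()"
```

```text
t 18.05 unit mm [8.6 1.2 1.6] F [ 0.69 -6.48  3.39]
```

The force is now 28° above horizontal, matching the bat's face normal when fully on, so the toggle is against its stop. I withdraw.

Request:
jog_arm:
  deltas:
    - {"delta_pos":[-0.04,0,0],"yaw":0,"fingers":0}
    - {"delta_pos":[-0.08,0,0],"yaw":0,"fingers":0}
    - {"delta_pos":[-0.12,0,0],"yaw":0,"fingers":0}
    - {"delta_pos":[-0.17,0,0],"yaw":0,"fingers":0}
    - {"delta_pos":[-0.17,0,0],"yaw":0,"fingers":0}
    - {"delta_pos":[-0.17,0,-0.1],"yaw":0,"fingers":0}
    - {"delta_pos":[-0.17,0,-0.25],"yaw":0,"fingers":0}
    - {"delta_pos":[-0.17,0,-0.4],"yaw":0,"fingers":0}
    - {"delta_pos":[-0.17,0,-0.4],"yaw":0,"fingers":0}
    - {"delta_pos":[-0.17,0,-0.4],"yaw":0,"fingers":0}
    - {"delta_pos":[-0.17,0,-0.4],"yaw":0,"fingers":0}

```text
clock: 19.15
eef_pos: [0.6211, -0.0998, 0.17]
tool_rot: [0.619, 0.785, -0.0, -0.001]
ft_force: [-0.2, 0.2, -0.7]
grip_width: 0.0001
grasp_force: 0.0
```

```bash
python3 - <<'E'
from h import *
unit(); guard()
c=shot('top','t9.png'); a=cv2.imread('pics/top1.png').astype(int); b=c['image'][:,:,::-1].astype(int)
W0=np.load('top.npy'); 
for n,(v0,v1,u0,u1) in dict(car=(235,312,405,480),tray=(280,348,172,232),drv=(205,236,225,330),bat=(190,230,338,365),plain=(283,316,264,300)).items():
    print(n, (abs(a-b).max(2)[v0:v1,u0:u1]>50).mean().round(3))
E
```

```text
t 19.15 unit mm [-40.    1.9 120. ] F [-0.24  0.23 -0.75]
-24 34 [-2.  1.  4.]
-16 73 [ 1. 38. 40.]
-8 98 [ 1. 36. 39.]
0 106 [ 0. 36. 39.]
8 106 [ 1. 36. 39.]
16 78 [20. 37. 39.]
24 171 [ 1. 29. 38.]
32 147 [ 0.  4. 25.]
40 71 [-1.  2.  4.]
car 0.536
tray 0.0
drv 0.0
bat 0.0
plain 0.0
```

View pics/t9.png

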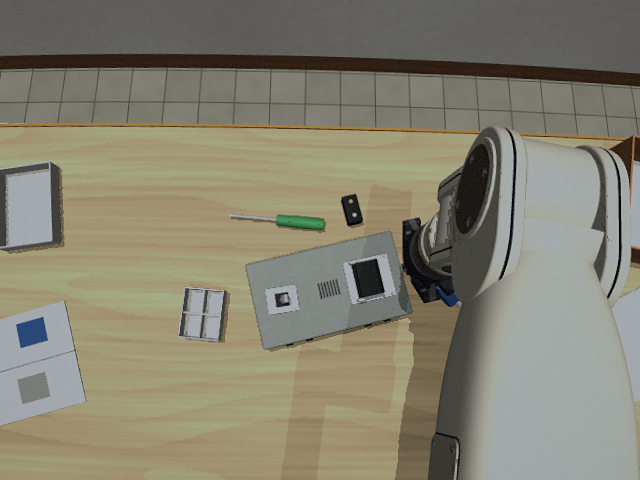

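The guard is shut and level at (368,279). The tray, screwdriver, battery pack and plain lever are unchanged. The arm hides the car here, but it stayed put in the scene views.

```bash
python3 -c "
from h import *
print(bot.job_done())"
```

```text
the job is handed in; nothing more can be done
None
```

I handed the job in at about 19 s of robot time with the toggle flipped on and the guard shut over it; toggle on is inferred from the force at its stop, the car was hidden in the last view but unmoved in earlier ones, and one early push jammed at about 56 N on the fingers before I backed off.

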